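Lock the vegetable slicer by feel with its pin

TASK

Lock the red vegetable slicer: draw the yellow-headed locking pin out of its wooden rest, put its tip through the slot in the slicer's steel cover and feel gently along the slot for the hole hidden in the sprung slide beneath; then push the pin fully home so that its collar sits on the cover, upright, and let go. Press only lightly, never force the pin where there is no hole, and leave the other things on the worktop where they are.

Things in the scene. Friction and masses are not known exactly. Their poses are not given: they have to be found in the camera images.
- lock_pin: loose locking pin, about 60 g, 88 mm tall, starts upright in the rest. Origin at the centre of the lower tip, +z up along the pin. Steel shank 10 mm in diameter from z = 0 to 45 mm (lowest 2 mm tapered to 8 mm); brass collar 21 mm in diameter, z = 45 to 50 mm; yellow square grip head 22 x 22 mm, z = 50 to 88 mm, flat sides square to its x and y axes: grasp it there
- pin_rest: fixed wooden block 64 x 64 x 55 mm, origin at the centre of its underside, z up; a 13 mm hole 49 mm deep in the middle of its top. The pin stands in it with its collar on the block's top, so its tip is 10 mm above the worktop
- slicer: vegetable slicer, fixed to the worktop. Origin on the worktop under the centre of the slot, z up. A red housing 88 mm (x) by 196 mm (y), 62 mm high, has a flat steel cover on top (4 mm thick); a red-edged steel slicing bed slopes down behind it to x = 182 mm, 140 mm wide and nowhere higher than the cover
- slot (a point): centre of the slot at the cover's top face, 62 mm above the worktop; axes as the slicer's. The slot runs along y, 14 mm wide (x), 78 mm long (y), right through the cover. With the pin home its tip is 45 mm below this point. The hidden hole beneath is in line with the slot, its centre anywhere within 26 mm either way along y. Over 30 N between pin and slicer damages it
- slide_mid (a point): point 20 mm straight below the slot's centre, on top of the hidden black slide. The slide has one through hole, 12 mm along y, 17.5 mm along x, mouth bevelled 1 mm. It cannot shift along the slot but sinks on springs: from about 2.5 N, 1 mm for each further 1.3 N, to a hard stop at 6 mm. Over the hole it springs up round the pin tip and the load vanishes
- honey_jar: bystander: honey jar with red lid, 60 mm wide, 85 mm tall, origin at the centre of its underside
- tomato_tin: bystander: food tin 57 mm wide, 72 mm tall, origin at the centre of its underside
- espresso_cup: bystander: white cup, 62 mm wide, 87 mm with handle, 51 mm tall, origin under its middle
- pepper_mill: bystander: brown wooden mill 58 mm wide, 150 mm tall, origin at the centre of its underside
- spice_jar: bystander: dark-capped spice jar 41 mm wide, 105 mm tall, origin at the centre of its underside
- lime: bystander: green lime 57 x 46 x 45 mm, origin under its middle
- kitchen_timer: bystander: black round timer 64 mm wide, 54 mm tall, origin at the centre of its underside
Not all that is in view belongs to the job. Leave any blue look-alike of the pin_rest alone.

How it is judged:
By the outcome, as a careful person would: the job done as asked, in the order asked, and still so for the second after the job is handed in, with the robot touching nothing.
It also fails if it takes over 53 s, if anything falls off the work surface, if the arm or the gripper's body presses on something with over 40 N, if the wrist force passes 120 N, or if a joint passes its speed limit or range.

ROBOT

A 7-joint arm with a two-finger parallel gripper is mounted at the origin on a cart in front of the work surface, level with it; the furniture and walls round the work are solid. World frame = base frame: x ahead of the robot, y to its left, z up, the work surface at z = 0. Lengths are in m, angles in rad, forces in N, time in s.
With the tool pointing down it reaches from about 0.35 to 0.9 m from the base axis. Payload 8.1 kg.
Tool frame: the origin (TCP) lies at the centre of the arm's flange, where the gripper is bolted on; the fingertips stand 178 mm ahead of it and the grasp point (between the pads) lies 159 mm ahead of it; x points along the fingers, z is the direction in which the jaws open and shut, and the axes are right-handed (so a half turn about x gives the same grasp; the last joint's range is limited). The gripper opens to 92 mm and grips with 3 to 60 N. Pads are 19 mm wide; open, the fingers measure 130 mm over their backs; the gripper's body (75 mm by 190 mm) begins 47 mm behind the grasp point.
Start: joints at [-1.414, 0.434, 0.025, 1.573, -0.012, 1.134, -0.075], TCP at [0.161, 0.604, 0.405] pointing down, gripper open.
Joint ranges: [-2.62, 2.62], [-0.44, 2.09], [-1.27, 1.32], [0.08, 2.57], [-1.32, 4.46], [0.12, 2], [-2.74, 2.74]. Speed limits (rad/s): [2.22, 2.22, 3.01, 3.01, 3.14, 3.14, 3.14].

INTERFACE

Orientations are given as a rotation vector (axis times angle).
In Python, from cell import arm, get_image, search_frame, pinpoint gives the robot as it stands.
- The arm moves only by the tool arm_command, never from a script. Its argument "motion" is a list of rows, each a list of 7 numbers: the finger opening in mm, from 0 to 91.8, then the shift along the tool's x, y, z in mm, then the turn, a rotation vector about the tool's x, y, z in degrees. In form: [[fingers, x, y, z, ax, ay, az], ...]. A call has 1 to 5 rows; each row shifts and turns the commanded pose from where the row before left it, along the tool's axes as they then stand; what a row does not reach is not made up. A row lasts 1/8 s, in which the tool goes at most 62.5 mm and 10.7 degrees, less where a joint would pass 70% of its speed; a pose out of reach is approached as far as the arm can. A call with a gripper value outside its range is refused whole. The fingers move at their own pace and stop on an object; "newtons" is the grip in N (left out, the last holds). Time passes only in rows, so rows that do not move let the fingers close. It gives the time, the measured TCP pose, the force and the opening at its end, in the units of the state.
- arm.observe(): the state, without advancing time (a new reading comes with each control period).
- get_image(name): name is "scene" or "top" or "wrist"; returns a dict with "frame" (400x640x3 uint8, red, green, blue), "range_z" (400x640 float32, m along the optical axis (not along the pixel's ray), 0 where there is no reading), "K" (3x3 intrinsics, pixels), "origin" and "rotation" of the camera in the world; the wrist camera has in their place "tool_from_camera" (4x4, takes a point from camera to tool coordinates, whose origin is the TCP and whose axes are the tool frame's). Camera axes: x right, y down, z forward; pixel columns grow to the right and rows downward; lengths in m; the calibration is good to about 2 mm. A picture is of the moment at which its call begins: read the wrist's pose just before it.
- arm.sign_off(): hands the job in, once; it reports no verdict.
Trained networks look in the newest picture that a camera, given by its name, has taken for a name from the list of things; names that differ only in an ending like _2 or _b are one class to them, and where a whole thing is asked for, a point or a joint stands for the part that bears it (a point fixed in the world has none). Each returns a list of dicts, best first, with "p" (0 to 1); they miss things now and then, are a little off and sometimes report something else, mostly with a low value. They report only what shows in the picture. A call takes as long as a camera call. They do not tell look-alikes from the thing itself.
- search_frame(camera, target): "point" ([x, y, z] in m, in world coordinates, good to about 4 mm: the middle of the surface that is visible of it).
- pinpoint(camera, target): "point" ([x, y, z] in m, in world coordinates, good to about 4 mm: a listed point, or the origin of a listed thing).
The state is a dict: "clock": time; "joints": joint angles; "dq": joint speeds; "joint_efforts": joint torques, N m; "position": TCP position; "ee_rot": TCP orientation; "force": force on the tool from outside, world axes, zero at the start; "ft_torque": the same for the moment, N m; "width": opening from 0.0 (shut) to 1.0 (fully open).
Only numpy, scipy, OpenCV 4.12 (cv2) and the standard library are available. Lean on these libraries where they do the work, as an engineer would, in place of code of your own. Each camera call takes 0.05 s, during which the arm holds its last target. There are 200 camera calls.

## Working session

There is one attempt and no reset: what is moved stays moved. The work goes in short steps, Python scripts to look and compute and a tool call to move; the robot and the scene stay as the last step left them, time stands still between calls to the robot, and variables do not carry over. Pictures are saved under pics/ and viewed, about 8 in all and at most 12, crops included, and the job is handed in when it is done.

Besides the shell and the picture viewer there is one more tool, called after "Emit:" in YAML: its name, and indented under it one key for each argument. arm_command: Moves the arm, as the interface text tells. Its arguments: {"type":"object","properties":{"motion":{"type":"array"},"newtons":{"type":"number"}},"required":["motion"]}

```bash
mkdir -p pics; ls; python3 - <<'E'
from cell import arm,get_image,search_frame,pinpoint
import cv2,numpy as np
s=arm.observe();print({k:np.round(v,3) for k,v in s.items()})
ims=[]
for c in ["scene","top"]:
    im=get_image(c);ims.append(im["frame"]);print(c,im["origin"],np.round(im["rotation"],3).tolist(),im["K"].tolist())
    for t in ["lock_pin","pin_rest","slicer","slot"]:
        print(t,[(round(d["p"],2),np.round(d["point"],3)) for d in pinpoint(c,t)[:3]])
for c,i in zip(["scene","top"],ims): cv2.imwrite(f"pics/{c}0.png",i[:,:,::-1])
E
```

```text
pics
{'clock': np.float64(0.0), 'joints': array([-1.414,  0.435,  0.025,  1.574, -0.012,  1.134, -0.075]), 'dq': array([ 0.003,  0.001,  0.002,  0.   , -0.   , -0.001, -0.002]), 'joint_efforts': array([ 1.0000e-03, -6.6784e+01,  9.8600e-01, -3.1445e+01, -6.0000e-02,
        4.3000e-02,  0.0000e+00]), 'position': array([0.161, 0.604, 0.404]), 'ee_rot': array([-1.017,  1.322,  1.015]), 'force': array([ 0.209, -0.568,  0.438]), 'ft_torque': array([0.071, 0.006, 0.008]), 'width': np.float64(1.002)}
scene [-0.41418849 -0.75313165  0.66300026] [-1.854, 0.978, -0.625] [[494.0657660056014, 0.0, 302.8378403263854], [0.0, 494.0657660056014, 191.6282065474802], [0.0, 0.0, 1.0]]
lock_pin []
pin_rest [(0.97, array([ 0.381, -0.278,  0.002])), (0.74, array([ 0.486, -0.182,  0.   ]))]
slicer [(0.63, array([ 0.483,  0.221, -0.001])), (0.34, array([ 0.754,  0.11 , -0.001]))]
slot [(0.76, array([0.482, 0.22 , 0.064]))]
top [ 0.30777038 -0.11582213  1.36728714] [-2.152, 2.096, -0.182] [[473.74966635426495, 0.0, 326.1645740538539], [0.0, 473.74966635426495, 201.73526137878278], [0.0, 0.0, 1.0]]
lock_pin [(0.5, array([ 0.485, -0.181,  0.01 ]))]
pin_rest [(0.89, array([ 0.377, -0.277,  0.003])), (0.56, array([ 0.484, -0.185,  0.002]))]
slicer [(0.8, array([ 0.479,  0.218, -0.001]))]
slot [(0.96, array([0.48 , 0.221, 0.059])), (0.45, array([ 0.533, -0.479,  0.   ]))]
```

View pics/scene0.png

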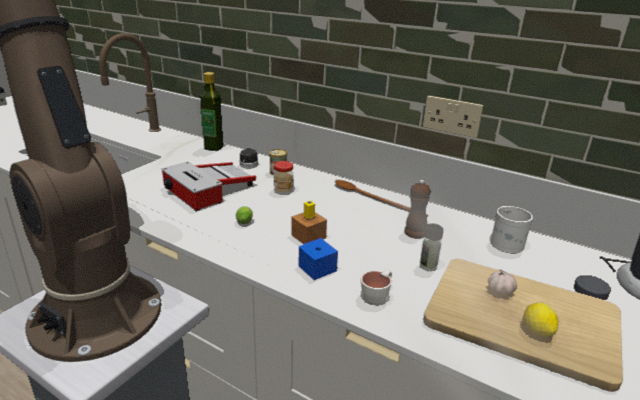

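View pics/top0.png

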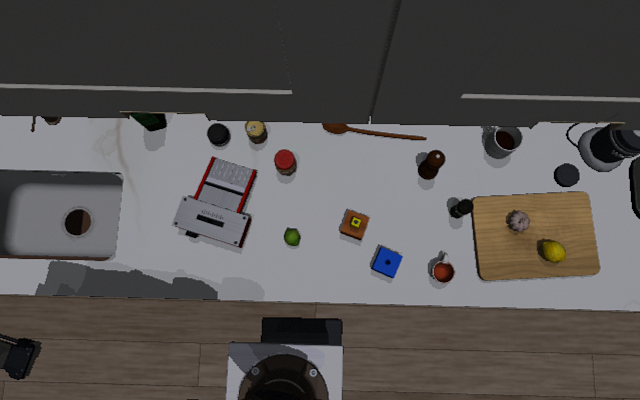

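Brown rest with the yellow pin sits at about (355,223) in the top view and the blue decoy at (388,262). The slot is at (210,221). Next I'll measure the yaws and the tool axes.

```bash
cat > h.py <<'E'
from cell import arm,get_image,search_frame,pinpoint
import cv2,numpy as np
from scipy.spatial.transform import Rotation as R
def pose():
    s=arm.observe(); return s,np.array(s["position"]),R.from_rotvec(s["ee_rot"]).as_matrix()
def cam(im,p=None,M=None):
    if "origin" in im:
        r=np.array(im["rotation"]); return np.array(im["origin"]),(r if r.shape==(3,3) else R.from_rotvec(r).as_matrix())
    T=np.array(im["tool_from_camera"]); return p+M@T[:3,3],M@T[:3,:3]
def world(im,u,v,z=None,d=None,p=None,M=None):
    o,C=cam(im,p,M); K=im["K"]; u=np.asarray(u,float); v=np.asarray(v,float)
    ray=np.stack([(u-K[0,2])/K[0,0],(v-K[1,2])/K[1,1],np.ones_like(u)],-1)@C.T
    s=(z-o[2])/ray[...,2] if z is not None else d
    return o+ray*np.asarray(s)[...,None]
def goto(grasp,jaw_deg,p,M,L=.159):
    """tool-axis shift mm and turn deg to put the grasp point at grasp, pointing down, jaws along jaw_deg (mod 180)"""
    x=np.array([0,0,-1.]); a=np.radians(jaw_deg); z=np.array([np.cos(a),np.sin(a),0])
    if z@M[:,2]<0: z=-z
    T=np.stack([x,np.cross(z,x),z],1)
    t=np.array(grasp)-x*L
    return np.round(M.T@(t-p)*1000,1),np.round(np.degrees(R.from_matrix(M.T@T).as_rotvec()),2),np.round(t,4)
E
python3 - <<'E'
from h import *
s,p,M=pose();print(np.round(M,3).tolist())
im=get_image("top");f=im["frame"].astype(int);hsv=cv2.cvtColor(im["frame"],cv2.COLOR_RGB2HSV)
def rect(m,z,win):
    k=np.zeros_like(m);k[win]=m[win];v,u=np.nonzero(k)
    w=world(im,u,v,z=z)[:,:2]; c,(a,b),t=cv2.minAreaRect((w*1000).astype(np.float32)); return np.round(c),round(a),round(b),round(t,1),len(u)
H,S,V=hsv[...,0],hsv[...,1],hsv[...,2]
print("yellow",rect((H>22)&(H<35)&(S>150)&(V>80),.098,np.s_[205:245,335:375]))
print("wood",rect((S>90)&(V>40),.055,np.s_[200:250,330:380]))
# cover: depth-based height
d=im["range_z"];v,u=np.mgrid[:400,:640];w=world(im,u,v,d=d);h=w[...,2]
print("cover",rect((abs(h-.062)<.006)&(d>0),.062,np.s_[180:260,160:270]))
print("slot",rect((V<45)&(S<120),.062,np.s_[212:232,193:228]))
o=get_image("wrist");print(np.round(o["tool_from_camera"],3).tolist(),o["K"][0,0])
print("cupboard h",np.percentile(h[20:110,100:500][d[20:110,100:500]>0],[1,5,50]))
E
```

```text
[[0.0, -0.966, 0.257], [-0.0, 0.257, 0.966], [-1.0, -0.0, -0.0]]
yellow (array([ 484., -183.]), 22, 22, 72.6, 57)
wood (array([ 483., -183.]), 63, 65, 70.6, 511)
cover (array([507., 212.]), 198, 138, 73.8, 2082)
slot (array([482., 221.]), 76, 13, 74.2, 112)
[[0.001, -0.243, 0.97, 0.021], [0.002, -0.97, -0.243, 0.066], [1.0, 0.002, -0.0, -0.001], [0.0, 0.0, 0.0, 1.0]] 294.67130104877765
cupboard h [0.74050909 0.75867626 0.87242619]
```

```bash
python3 - <<'E'
from h import *
s,p,M=pose();print(goto([.546,.204,.30-.159],74.2,p,M),s["clock"])
E
```

```text
(array([ 104.8, -475.3, -287.6]), array([ 0.91,  0.01, -0.  ]), array([0.546, 0.204, 0.3  ])) 0.6
```

Emit:
arm_command:
  motion:
    - [91.8,10.5,-47.5,-28.8,0.9,0,0]
    - [91.8,10.5,-47.5,-28.8,0,0,0]
    - [91.8,10.5,-47.5,-28.8,0,0,0]
    - [91.8,10.5,-47.5,-28.8,0,0,0]
    - [91.8,10.5,-47.5,-28.8,0,0,0]

```text
clock: 1.23
position: [0.3516, 0.4, 0.3522]
ee_rot: [-1.004, 1.326, 1.004]
force: [0.5, 0.2, -0.5]
width: 0.998
```

Emit:
arm_command:
  motion:
    - [91.8,10.5,-47.5,-28.8,0,0,0]
    - [91.8,10.5,-47.5,-28.8,0,0,0]
    - [91.8,10.5,-47.5,-28.8,0,0,0]
    - [91.8,10.5,-47.5,-28.8,0,0,0]
    - [91.8,10.5,-47.5,-28.8,0,0,0]

```text
clock: 1.85
position: [0.5411, 0.197, 0.2997]
ee_rot: [-1.004, 1.326, 1.004]
force: [0.1, 0.6, 0.1]
width: 0.992
```

Emit:
arm_command:
  motion:
    - [91.8,0,0,0,0,0,0]
    - [91.8,0,0,0,0,0,0]

```text
clock: 2.1
position: [0.5397, 0.1986, 0.2997]
ee_rot: [-1.003, 1.327, 1.004]
force: [0.1, 1.4, 0.8]
width: 1.001
```

```bash
python3 - <<'E'
from h import *
s,p,M=pose();im=get_image("wrist");print(p,goto([.546,.204,.30-.159],74.2,p,M),s["clock"],s["force"])
print([(round(d["p"],2),np.round(d["point"],3)) for d in pinpoint("wrist","slot")[:2]])
cv2.imwrite("pics/w1.png",cv2.resize(im["frame"][:,:,::-1],(800,500),interpolation=cv2.INTER_CUBIC))
np.savez("w1.npz",**im,p=p,M=M)
E
```

```text
[0.53971207 0.19859738 0.29966276] (array([-0.3, -4.6,  6.9]), array([-0.  ,  0.02, -0.03]), array([0.546, 0.204, 0.3  ])) 2.1 [0.11470522 1.36963127 0.77570506]
[(0.72, array([0.482, 0.222, 0.063]))]
```

View pics/w1.png

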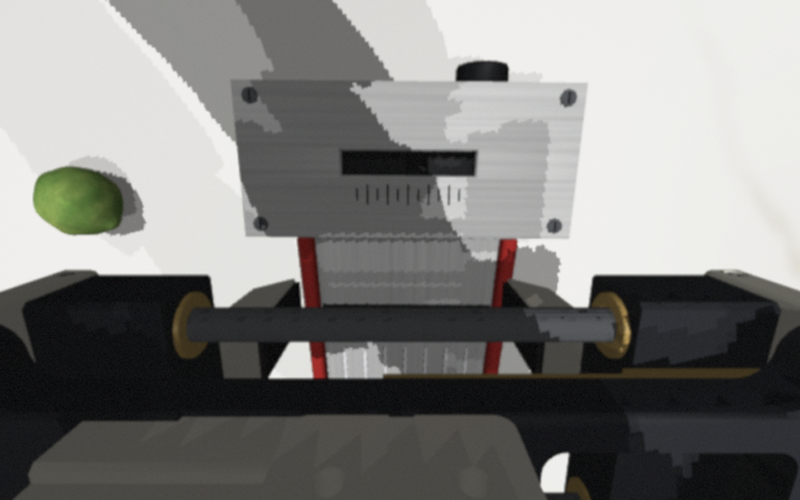

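The slot runs from (341,150) to (476,175) in the enlarged view, and its right part is lighter inside. I'll check the depth in the slot and locate it accurately.

```bash
python3 - <<'E'
from h import *
z=np.load("w1.npz");im={k:z[k] for k in ["frame","range_z","K","tool_from_camera"]};p,M=z["p"],z["M"]
g=im["frame"].mean(2);v,u=np.mgrid[:400,:640];w=world(im,u,v,d=im["range_z"],p=p,M=M)
np.set_printoptions(linewidth=250)
print((w[122:138:2,268:386:3,2]*1000).round().astype(int))
print(g[124:138:3,268:386:3].astype(int))
m=np.zeros(g.shape,np.uint8);m[115:145,265:388]=(g[115:145,265:388]<50)
c=max(cv2.findContours(m,0,cv2.CHAIN_APPROX_NONE)[0],key=cv2.contourArea)[:,0]
q=world(im,c[:,0],c[:,1],z=.062,p=p,M=M)[:,:2]*1000
print(cv2.minAreaRect(q.astype(np.float32)))
# cover region
m=(abs(w[...,2]-.062)<.004).astype(np.uint8);m[200:]=0;n,l,st,_=cv2.connectedComponentsWithStats(m);i=1+st[1:,4].argmax()
vv,uu=np.nonzero(l==i);q=world(im,uu,vv,z=.062,p=p,M=M)[:,:2]*1000;print(cv2.minAreaRect(q.astype(np.float32)),np.median(w[l==i][:,2]))
e=cv2.convertScaleAbs(im["frame"][110:150,255:395],alpha=4,beta=0);cv2.imwrite("pics/w1c.png",cv2.resize(e,None,fx=5,fy=5)[:,:,::-1])
E
```

```text
[[ 61  61  42  40  41  40  42  41  40  41  41  43  41  42  42  42  41  42  41  40   9   9   8  10   9  41  42  42  42  41  42  41  41  41  41  41  42  41  61  62]
 [ 61  62  42  41  41  42  42  42  43  42  41  41  43  42  41  42  40  41  43  40   9   9  11   8   9  41  43  41  41  42  41  41  41  43  41  41  41  41  62  61]
 [ 61  62  42  41  41  42  42  42  42  42  42  41  41  42  41  42  42  43  41  40   8   8  10   8  10  42  42  41  41  41  41  41  42  42  41  40  42  41  61  61]
 [ 61  60  41  41  42  42 279  41  41  42  40  41  42  40  41  41  41  42  41  40 279   9  10  10  10  42  40  41  41  42  41  40  43  41  41  41  41  42  61  61]
 [ 62  60  42  41  42  41  41  42  40  42  42  39  42  42  41  41  42  40  41  40   8   9   9  10   9  42  41  43  43  41  40  41  41  42  41  42  42  41  62  61]
 [ 62  62  42  42  40  41  41  42  42  42  40  41  41  42  42  41  41  41  40  41   9   9   9   9   8  41  41  41  41  42  41  42  41  41  42  39  40  42  62 279]
 [ 62  62  41  41  41  41  41  41  41  42  41  41  42  41  41  41  41  41  42  40  10   9  10  10  10  41  42  41  41  42 
[... 542 characters left out ...]
24  19  16  20  20  18  18  18  16  18  18  20  20  17  21  20  16  13  12  18  17  14  15  37  41  47  50  47  49  49  49  46  38  37  35  50 160 180]
 [ 93  84  27  15  15  12  18  18  20  13  18  18  21  17  16  21  15  14  16  16  18  12  19  29  13  35  41  39  43  39  39  43  40  37  36  36  31  53 169 185]
 [ 87  81  27  20  17  13  16  16  15  19  18  20  18  16  17  19  20  15  20  11  18  17  18  21  20  32  39  38  38  39  35  37  36  37  37  36  32  66 174 185]]
((481.068603515625, 218.29714965820312), (76.13389587402344, 13.284759521484375), 74.29042053222656)
((481.4347229003906, 218.3607177734375), (195.32931518554688, 87.70399475097656), 73.83821868896484) 0.06126909339105856
```

View pics/w1c.png

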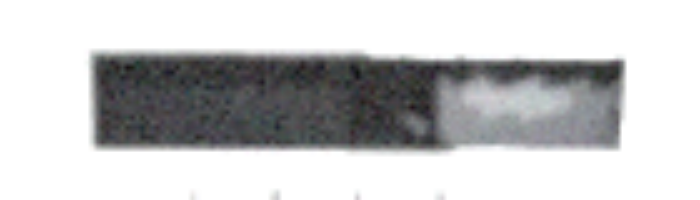

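The depth image shows the hole at columns ~327–341. I'll compute its offset from the slot's centre and the move to the pin.

```bash
python3 - <<'E'
from h import *
z=np.load("w1.npz");im={k:z[k] for k in ["frame","range_z","K","tool_from_camera"]};p,M=z["p"],z["M"]
v,u=np.mgrid[:400,:640];w=world(im,u,v,d=im["range_z"],p=p,M=M)[...,2]
a=np.radians(74.1);ax=np.array([np.cos(a),np.sin(a)]);c=np.array([.4812,.2183])
for r in range(122,138,3):
    k=np.nonzero((w[r,300:370]<.03))[0]+300
    q=world(im,np.array([k.min()-.5,k.max()+.5]),np.array([r,r]),z=.042,p=p,M=M)[:,:2]
    print(r,k.min(),k.max(),((q-c)@ax*1000).round(1),q.mean(0).round(4))
s,p,M=pose();print(p,goto([.484,-.183,.30-.159],71.6,p,M))
E
```

```text
122 326 340 [-0.1 11.6] [0.4774 0.2254]
125 326 340 [-0.1 11.7] [0.4796 0.2248]
128 326 340 [-0.  11.7] [0.4818 0.2242]
131 326 340 [-0.  11.7] [0.4841 0.2236]
134 326 340 [-0.  11.8] [0.4863 0.223 ]
137 326 339 [ 0.  11.1] [0.4884 0.222 ]
[0.53915081 0.19972138 0.29994862] (array([  -0.4,  -50.2, -383.4]), array([ 2.74,  0.05, -0.03]), array([ 0.484, -0.183,  0.3  ]))
```

Emit:
arm_command:
  motion:
    - [91.8,0,-14,-55,0.7,0,0]
    - [91.8,0,-14,-55,0.7,0,0]
    - [91.8,0,-14,-55,0.7,0,0]
    - [91.8,0,-14,-55,0.6,0,0]
    - [91.8,0,-14,-55,0,0,0]

```text
clock: 2.82
position: [0.5255, -0.0851, 0.3003]
ee_rot: [-0.97, 1.342, 0.97]
force: [1.0, 0.2, 0.0]
width: 1.0
```

Emit:
arm_command:
  motion:
    - [91.8,0,-14,-55,0,0,0]
    - [91.8,0,-16,-53,0,0,0]
    - [91.8,0,0,0,0,0,0]
    - [91.8,0,0,0,0,0,0]

```text
clock: 3.32
position: [0.5201, -0.1955, 0.2998]
ee_rot: [-0.969, 1.343, 0.97]
force: [0.1, 1.0, 0.2]
width: 0.999
```

```bash
python3 - <<'E'
from h import *
s,p,M=pose();im=get_image("wrist");print(p,s["clock"],s["force"])
hsv=cv2.cvtColor(im["frame"],cv2.COLOR_RGB2HSV);H,S,V=hsv[...,0],hsv[...,1],hsv[...,2]
v,u=np.mgrid[:400,:640];w=world(im,u,v,d=im["range_z"],p=p,M=M)
m=((H>20)&(H<36)&(S>130)&(V>60)&(abs(w[...,2]-.098)<.006)).astype(np.uint8)
n,l,st,_=cv2.connectedComponentsWithStats(m);i=1+st[1:,4].argmax();vv,uu=np.nonzero(l==i);print(st[i])
q=world(im,uu,vv,z=.098,p=p,M=M)[:,:2]*1000;r=cv2.minAreaRect(q.astype(np.float32));print(r,np.median(w[l==i][:,2]))
m2=((abs(w[...,2]-.055)<.005)).astype(np.uint8);m2[230:]=0;n,l,st,_=cv2.connectedComponentsWithStats(m2);i=1+st[1:,4].argmax();vv,uu=np.nonzero(l==i)
q=world(im,uu,vv,z=.055,p=p,M=M)[:,:2]*1000;print("rest",cv2.minAreaRect(q.astype(np.float32)))
print(goto([r[0][0]/1000,r[0][1]/1000,.083],71.6,p,M))
cv2.imwrite("pics/w2.png",cv2.resize(im["frame"][:,:,::-1],(800,500),interpolation=cv2.INTER_CUBIC))
E
```

```text
[ 0.52012696 -0.19546093  0.29983283] 3.325 [0.07292093 1.02781474 0.18331742]
[301 150  36  37 940]
((482.5755615234375, -185.24072265625), (21.579374313354492, 21.899988174438477), 68.71548461914062) 0.09704745915235626
rest ((380.5672302246094, -275.5945739746094), (66.29167938232422, 63.825477600097656), 67.73455810546875)
(array([57.8, 38.9, -2.2]), array([ 0.01,  0.06, -0.  ]), array([ 0.4826, -0.1852,  0.242 ]))
```

View pics/w2.png

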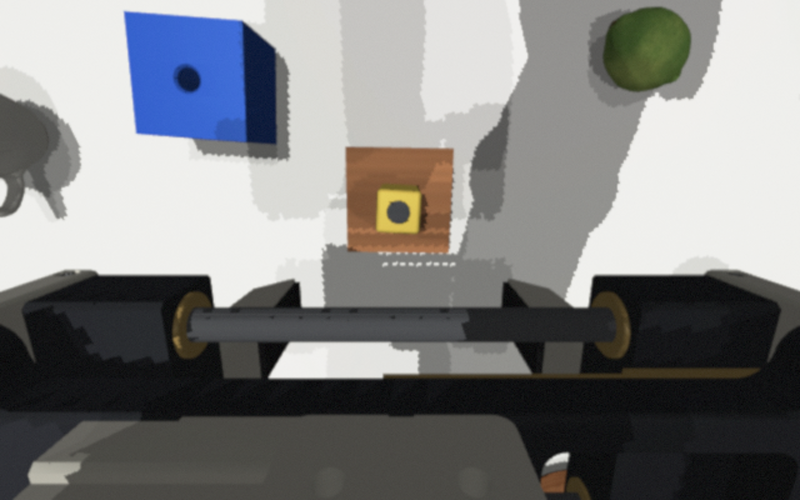

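The yellow head is at (400,211) on the brown rest, and its yaw is about 69–70°. The jaws are wide enough to go straddle it: first over, then down, then close.

Emit:
arm_command:
  motion:
    - [91.8,0,39,-2,2,0,0]
    - [91.8,0,0,0,0,0,0]
    - [91.8,29,0,0,0,0,0]
    - [91.8,29,0,0,0,0,0]
    - [91.8,0,0,0,0,0,0]

```text
clock: 4.0
position: [0.4823, -0.1849, 0.2404]
ee_rot: [-0.942, 1.358, 0.947]
force: [-0.1, 0.5, 1.0]
width: 1.0
```

```bash
python3 - <<'E'
from h import *
s,p,M=pose();print(p,s["force"],goto([.4826,-.1852,.083],69.6,p,M))
E
```

```text
[ 0.48230093 -0.18490002  0.24038062] [-0.10142782  0.45960483  1.03804737] (array([-1.6, -0.4, -0.2]), array([ 0.07,  0.01, -0.19]), array([ 0.4826, -0.1852,  0.242 ]))
```

Emit:
arm_command:
  motion:
    - [60,-2,0,0,0,0,0]
    - [30,0,0,0,0,0,0]
    - [15,0,0,0,0,0,0]
    - [15,0,0,0,0,0,0]
    - [15,0,0,0,0,0,0]
  newtons: 30

```text
clock: 4.62
position: [0.4822, -0.1866, 0.2439]
ee_rot: [-0.942, 1.357, 0.942]
force: [0.9, -0.1, 0.8]
width: 0.504
```

Emit:
arm_command:
  motion:
    - [15,0,0,0,0,0,0]
    - [15,0,0,0,0,0,0]

```text
clock: 4.88
position: [0.4822, -0.1866, 0.2437]
ee_rot: [-0.942, 1.357, 0.942]
force: [-1.0, 0.2, 0.1]
width: 0.287
```

Emit:
arm_command:
  motion:
    - [15,0,0,0,0,0,0]
    - [15,0,0,0,0,0,0]
    - [15,0,0,0,0,0,0]
    - [15,0,0,0,0,0,0]

```text
clock: 5.38
position: [0.4823, -0.1864, 0.2437]
ee_rot: [-0.942, 1.357, 0.942]
force: [0.6, 2.2, 0.0]
width: 0.238
```

```bash
python3 - <<'E'
from h import *
s,p,M=pose();print(p,s["force"],s["ft_torque"],s["width"]*91.8,goto([.4826,-.1852,.083],69.6,p,M))
E
```

```text
[ 0.4822625  -0.18639511  0.24370238] [0.56173604 2.21857895 0.01163297] [ 0.527749   -0.16238219  0.02735741] 21.835412498412346 (array([1.7, 0.1, 1.2]), array([-0.08,  0.02, -0.  ]), array([ 0.4826, -0.1852,  0.242 ]))
```

Emit:
arm_command:
  motion:
    - [15,-12,0,0,0,0,0]
    - [15,-20,0,0,0,0,0]
    - [15,-28,0,0,0,0,0]
    - [15,-20,0,0,0,0,0]
    - [15,0,0,0,0,0,0]

```text
clock: 6.0
position: [0.4825, -0.1872, 0.3256]
ee_rot: [-0.943, 1.356, 0.939]
force: [-0.3, 0.9, -0.8]
width: 0.238
```

```bash
python3 - <<'E'
from h import *
s,p,M=pose();im=get_image("wrist");print(p,s["force"],s["ft_torque"],s["width"]*91.8)
print("to hole",goto([.4827,.2238,p[2]-.159],74.1,p,M))
cv2.imwrite("pics/w3.png",im["frame"][:,:,::-1])
E
```

```text
[ 0.48246877 -0.1872441   0.32564731] [-0.33306235  0.89558291 -0.80367352] [-0.00094022 -0.04268444 -0.02305325] 21.89315137178521
to hole (array([ -0.5, 143.9, 385. ]), array([-4.62, -0.  ,  0.2 ]), array([0.4827, 0.2238, 0.3256]))
```

View pics/w3.png

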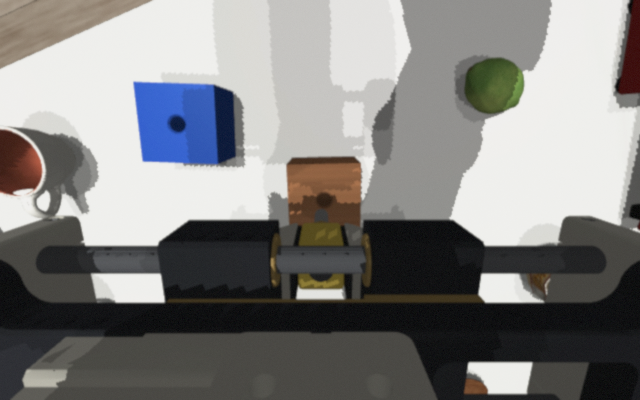

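The pin is out of the rest and held squarely at (320,250). The rest hole at (323,198) is empty. Moving over to the slot.

Emit:
arm_command:
  motion:
    - [15,0,20.5,54,0,0,0]
    - [15,0,20.5,54,0,0,0]
    - [15,0,20.5,54,0,0,0]
    - [15,0,20.5,54,0,0,0]
    - [15,0,20.5,54,0,0,0]

```text
clock: 6.68
position: [0.4801, 0.1037, 0.323]
ee_rot: [-0.942, 1.359, 0.942]
force: [0.8, -0.2, -0.9]
width: 0.237
```

Emit:
arm_command:
  motion:
    - [15,0,20.5,54,0,0,0]
    - [15,0,20.5,54,0,0,0]
    - [15,0,0,0,-4.6,0,0]
    - [15,0,0,0,0,0,0]

```text
clock: 7.18
position: [0.4797, 0.2178, 0.3227]
ee_rot: [-1.003, 1.33, 1.003]
force: [0.1, -0.9, -1.5]
width: 0.239
```

```bash
cat > st.py <<'E'
from h import *
def rep():
    s,p,M=pose();a=np.radians(74.1);ax=np.array([np.cos(a),np.sin(a)]);n=np.array([ax[1],-ax[0]])
    r=p[:2]-[.4812,.2183]
    print("t",round(s["clock"],2),"along",round(r@ax*1000,1),"across",round(r@n*1000,1),"tip z",round((p[2]-.2337)*1000,1),"F",np.round(s["force"],1),"T",np.round(s["ft_torque"],2),"tilt",np.round(M[:2,0],4))
    return s,p,M
E
python3 - <<'E'
from st import *
s,p,M=rep();im=get_image("wrist")
print(goto([.4827,.2238,p[2]-.159],74.1,p,M))
cv2.imwrite("pics/w4.png",cv2.resize(im["frame"][130:330,200:440,::-1],None,fx=3,fy=3,interpolation=cv2.INTER_CUBIC))
E
```

```text
t 7.17 along -0.9 across -1.3 tip z 89.0 F [ 0.1 -0.9 -1.5] T [-0.    0.03 -0.02] tilt [-0.0016 -0.0013]
(array([-0. , -1.2,  6.6]), array([ 0.04, -0.09, -0.07]), array([0.4827, 0.2238, 0.3227]))
```

View pics/w4.png

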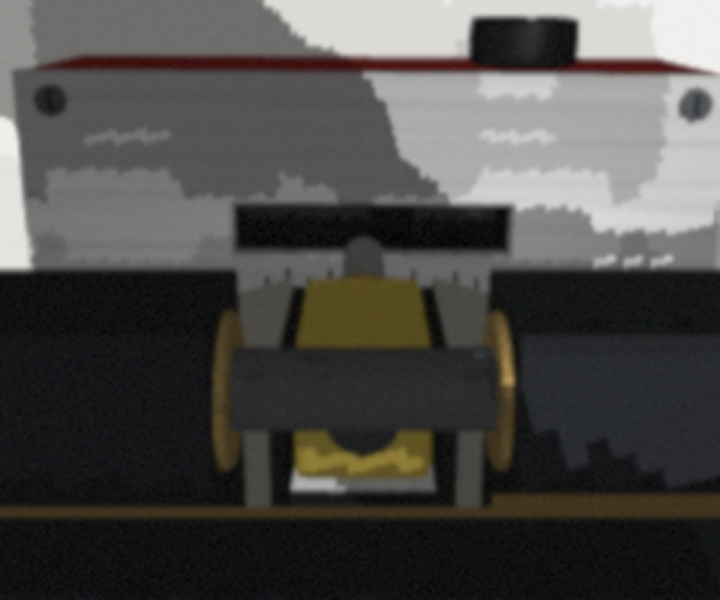

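Tip is just in front of the slot in view, at crop (364,255), matching the prediction. I'll centre it across the slot and lower it stepwise to just above the slide.

Emit:
arm_command:
  motion:
    - [15,0,-1.2,1,0,0,0]
    - [15,12,0,0,0,0,0]
    - [15,10,0,0,0,0,0]
    - [15,0,0,0,0,0,0]

```text
clock: 7.72
position: [0.4811, 0.218, 0.3005]
ee_rot: [-1.002, 1.33, 1.003]
force: [-0.3, -0.3, -0.3]
width: 0.236
```

```bash
python3 -c "
from st import *
rep()"
```

```text
t 7.72 along -0.3 across 0.0 tip z 66.8 F [-0.3 -0.3 -0.3] T [ 0.   -0.01  0.  ] tilt [-0.002  -0.0012]
```

Emit:
arm_command:
  motion:
    - [15,3,0,0,0,0,0]
    - [15,2,0,0,0,0,0]
    - [15,1,0,0,0,0,0]
    - [15,1,0,0,0,0,0]
    - [15,0,0,0,0,0,0]

```text
clock: 8.35
position: [0.4815, 0.2184, 0.2947]
ee_rot: [-1.003, 1.328, 1.003]
force: [0.2, -0.1, -0.6]
width: 0.238
```

```bash
python3 -c "
from st import *
rep()"
```

```text
t 8.35 along 0.2 across 0.3 tip z 61.0 F [ 0.2 -0.1 -0.6] T [-0.05  0.   -0.  ] tilt [0. 0.]
```

Emit:
arm_command:
  motion:
    - [15,1,0,0,0,0,0]
    - [15,1,0,0,0,0,0]
    - [15,1,0,0,0,0,0]
    - [15,0,0,0,0,0,0]

```text
clock: 8.85
position: [0.4815, 0.2183, 0.2916]
ee_rot: [-1.002, 1.328, 1.003]
force: [0.4, 0.1, -0.8]
width: 0.238
```

Emit:
arm_command:
  motion:
    - [15,4,0,0,0,0,0]
    - [15,4,0,0,0,0,0]
    - [15,3,0,0,0,0,0]
    - [15,0,0,0,0,0,0]

```text
clock: 9.35
position: [0.4814, 0.2183, 0.2804]
ee_rot: [-1.003, 1.328, 1.003]
force: [0.6, 0.5, -0.7]
width: 0.239
```

```bash
python3 -c "
from st import *
rep()"
```

```text
t 9.35 along 0.1 across 0.2 tip z 46.7 F [ 0.6  0.5 -0.7] T [ 0.   -0.04 -0.04] tilt [-0.0005 -0.0003]
```

Emit:
arm_command:
  motion:
    - [15,2,0,0,0,0,0]
    - [15,1.5,0,0,0,0,0]
    - [15,1,0,0,0,0,0]
    - [15,0,0,0,0,0,0]

```text
clock: 9.85
position: [0.4815, 0.2183, 0.2762]
ee_rot: [-1.002, 1.328, 1.002]
force: [0.3, 0.1, -0.3]
width: 0.239
```

Emit:
arm_command:
  motion:
    - [15,1,0,0,0,0,0]
    - [15,0,0,0,0,0,0]

```text
clock: 10.1
position: [0.4816, 0.2184, 0.2754]
ee_rot: [-1.002, 1.327, 1.002]
force: [-1.0, -0.2, 0.9]
width: 0.234
```

Tip is at z ≈ 41.7 with contact just starting. I'll press a little more.

Emit:
arm_command:
  motion:
    - [15,1,0,0,0,0,0]
    - [15,0,0,0,0,0,0]

```text
clock: 10.35
position: [0.4816, 0.2184, 0.2743]
ee_rot: [-1.002, 1.327, 1.002]
force: [-0.6, -0.3, 2.9]
width: 0.237
```

Emit:
arm_command:
  motion:
    - [15,0.8,0,0,0,0,0]
    - [15,0,0,0,0,0,0]

```text
clock: 10.6
position: [0.4816, 0.2184, 0.2735]
ee_rot: [-1.003, 1.327, 1.002]
force: [-0.9, -0.5, 5.1]
width: 0.24
```

Contact is clear at 5 N. Now I'll feel along +slot.

Emit:
arm_command:
  motion:
    - [15,0,0,1,0,0,0]
    - [15,0,0,1,0,0,0]
    - [15,0,0,0,0,0,0]

```text
clock: 10.98
position: [0.4821, 0.2201, 0.2734]
ee_rot: [-1.003, 1.328, 1.002]
force: [-0.4, -3.6, 4.2]
width: 0.236
```

Emit:
arm_command:
  motion:
    - [15,0,0,1,0,0,0]
    - [15,0,0,0,0,0,0]

```text
clock: 11.22
position: [0.4824, 0.2213, 0.2735]
ee_rot: [-1.003, 1.328, 1.003]
force: [0.3, -2.6, 3.6]
width: 0.239
```

Emit:
arm_command:
  motion:
    - [15,0,0,1,0,0,0]
    - [15,0,0,0,0,0,0]

```text
clock: 11.48
position: [0.4827, 0.2225, 0.2734]
ee_rot: [-1.003, 1.327, 1.003]
force: [0.1, -1.4, 3.5]
width: 0.237
```

Emit:
arm_command:
  motion:
    - [15,0,0,0.8,0,0,0]
    - [15,0,0,0,0,0,0]

```text
clock: 11.72
position: [0.4828, 0.2235, 0.2733]
ee_rot: [-1.002, 1.327, 1.003]
force: [-0.6, -0.1, -0.4]
width: 0.236
```

```bash
python3 -c "
from st import *
rep()"
```

```text
t 11.72 along 5.4 across 0.1 tip z 39.6 F [-0.6 -0.1 -0.4] T [ 0.01 -0.03 -0.01] tilt [0.0002 0.0007]
```

The load vanished at 5.4 mm, close to the 6 mm seen in depth. I'll centre a hair more and lower gently.

Emit:
arm_command:
  motion:
    - [15,0,0,0.3,0,0,0]
    - [15,1,0,0,0,0,0]
    - [15,1,0,0,0,0,0]
    - [15,0,0,0,0,0,0]

```text
clock: 12.22
position: [0.483, 0.2234, 0.2714]
ee_rot: [-1.002, 1.327, 1.003]
force: [1.2, 1.5, -1.3]
width: 0.237
```

Emit:
arm_command:
  motion:
    - [15,2,0,0,0,0,0]
    - [15,2,0,0,0,0,0]
    - [15,0,0,0,0,0,0]

```text
clock: 12.6
position: [0.483, 0.2234, 0.2673]
ee_rot: [-1.002, 1.328, 1.003]
force: [1.0, 2.1, -1.9]
width: 0.234
```

Emit:
arm_command:
  motion:
    - [15,2,0,0.3,0,0,0]
    - [15,3,0,0,0,0,0]
    - [15,3,0,0,0,0,0]
    - [15,0,0,0,0,0,0]

```text
clock: 13.1
position: [0.4829, 0.2236, 0.2591]
ee_rot: [-1.003, 1.328, 1.003]
force: [0.2, 1.9, -1.5]
width: 0.239
```

```bash
python3 -c "
from st import *
rep()"
```

```text
t 13.1 along 5.6 across 0.2 tip z 25.4 F [ 0.2  1.9 -1.5] T [ 0.49 -0.12 -0.  ] tilt [-0.0003 -0.0001]
```

Emit:
arm_command:
  motion:
    - [15,2,0,0.4,0,0,0]
    - [15,2,0,0,0,0,0]
    - [15,2,0,0,0,0,0]
    - [15,0,0,0,0,0,0]

```text
clock: 13.6
position: [0.483, 0.2238, 0.2532]
ee_rot: [-1.003, 1.328, 1.002]
force: [-0.5, -0.1, -0.2]
width: 0.238
```

Emit:
arm_command:
  motion:
    - [15,1,0,0,0,0,0]
    - [15,0,0,0,0,0,0]

```text
clock: 13.85
position: [0.4831, 0.2239, 0.2524]
ee_rot: [-1.002, 1.328, 1.003]
force: [0.3, -0.3, -1.2]
width: 0.24
```

Tip is at 18.7, so about 1.7 mm remains until the collar seats.

Emit:
arm_command:
  motion:
    - [15,1,0,0,0,0,0]
    - [15,0,0,0,0,0,0]

```text
clock: 14.1
position: [0.4831, 0.2239, 0.2514]
ee_rot: [-1.003, 1.328, 1.003]
force: [-0.0, -0.1, -1.0]
width: 0.239
```

Emit:
arm_command:
  motion:
    - [15,0.6,0,0,0,0,0]
    - [15,0,0,0,0,0,0]

```text
clock: 14.35
position: [0.4831, 0.2239, 0.2508]
ee_rot: [-1.002, 1.328, 1.003]
force: [-0.4, 0.3, -0.8]
width: 0.237
```

Emit:
arm_command:
  motion:
    - [15,0.5,0,0,0,0,0]
    - [15,0,0,0,0,0,0]

```text
clock: 14.6
position: [0.4831, 0.2239, 0.2506]
ee_rot: [-1.002, 1.327, 1.002]
force: [-1.7, -1.1, 4.4]
width: 0.237
```

Emit:
arm_command:
  motion:
    - [15,0.3,0,0,0,0,0]
    - [15,0,0,0,0,0,0]

```text
clock: 14.85
position: [0.4831, 0.2239, 0.2506]
ee_rot: [-1.002, 1.327, 1.003]
force: [-1.6, -0.8, 8.6]
width: 0.237
```

The collar is seated: stiff contact at 8.6 N with the tip at 16.9 mm. I'll ease off and release.

Emit:
arm_command:
  motion:
    - [15,-0.4,0,0,0,0,0]
    - [30,0,0,0,0,0,0]
    - [60,0,0,0,0,0,0]
    - [60,0,0,0,0,0,0]
    - [60,0,0,0,0,0,0]

```text
clock: 15.48
position: [0.4831, 0.224, 0.2504]
ee_rot: [-1.003, 1.328, 1.003]
force: [-0.6, -0.8, -0.5]
width: 0.598
```

Emit:
arm_command:
  motion:
    - [60,0,0,0,0,0,0]
    - [60,-15,0,0,0,0,0]
    - [60,-30,0,0,0,0,0]
    - [60,-30,0,0,0,0,0]
    - [60,0,-40,0,0,0,0]

```text
clock: 16.1
position: [0.5209, 0.2147, 0.3292]
ee_rot: [-1.004, 1.322, 1.006]
force: [0.8, 0.6, -1.1]
width: 0.655
```

Emit:
arm_command:
  motion:
    - [60,0,-20,0,0,0,0]
    - [60,0,0,0,0,0,0]

```text
clock: 16.35
position: [0.542, 0.2067, 0.3264]
ee_rot: [-1.001, 1.327, 1.0]
force: [-0.9, 0.0, 0.6]
width: 0.655
```

```bash
python3 - <<'E'
from st import *
s,p,M=rep();im=get_image("wrist")
v,u=np.mgrid[:400,:640];w=world(im,u,v,d=im["range_z"],p=p,M=M)
hsv=cv2.cvtColor(im["frame"],cv2.COLOR_RGB2HSV);H,S=hsv[...,0],hsv[...,1]
m=(H>20)&(H<36)&(S>130)&(abs(w[...,2]-.105)<.008)&(v<230);vv,uu=np.nonzero(m)
q=world(im,uu,vv,z=.105,p=p,M=M)[:,:2]*1000;print(cv2.minAreaRect(q.astype(np.float32)),np.median(w[m][:,2]))
for c in ["top","wrist"]:
    get_image(c);print([(round(d["p"],2),np.round(d["point"],3)) for d in pinpoint(c,"lock_pin")[:2]])
cv2.imwrite("pics/w5.png",im["frame"][:,:,::-1])
E
```

```text
t 16.35 along 5.5 across 61.6 tip z 92.7 F [-0.9  0.   0.6] T [ 0.02  0.05 -0.03] tilt [0.0015 0.0001]
((483.5986633300781, 222.88046264648438), (21.359952926635742, 20.731632232666016), 74.08375549316406) 0.10404347705221512
[(0.61, array([0.485, 0.224, 0.016]))]
[(0.59, array([0.485, 0.225, 0.016]))]
```

View pics/w5.png

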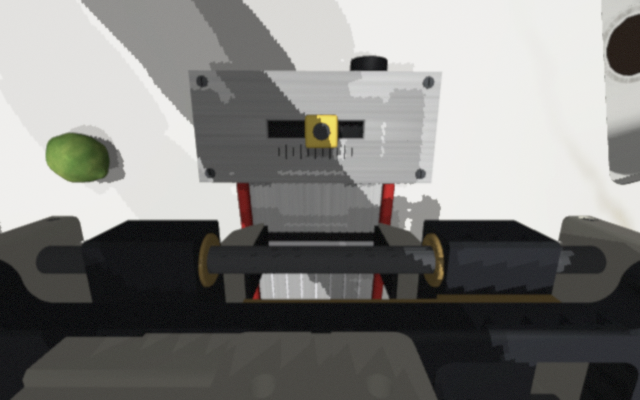

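The pin stands home in the slot at (321,131). Its head top is 43 mm above the cover, as it should be with the collar seated, and the gripper is clear. Handing in.

```bash
python3 -c "
from cell import arm
print(arm.sign_off())"
```

```text
the job is handed in; nothing more can be done
None
```

The slicer is locked: the pin is fully home with its collar on the cover, upright and released. I handed the job in at about 16.5 s on the robot clock. `arm.sign_off()` gives no verdict.

- **Feeling for the hole:** I drew the pin out of the brown rest and lowered it through the slot about 6 mm short of where a wrist depth image showed the hole. I then felt along the slot with a light press of 5 N at most. The load vanished about 5.4 mm from the slot centre, close to the 6 mm seen in the image.
- **Seating:** I then lowered the pin until the collar seated, with a final press of about 8.6 N, the highest force I read. Readings come only at the end of each call, so a brief peak in between could have been missed.
- **Last checks:**
  - The wrist depth image puts the head top at 104 mm, about 43 mm above the measured cover. That is right for a seated collar.
  - Both cameras' networks put the pin tip at 16 mm above the worktop, against 17 mm expected. The two disagreed by only 1–2 mm on position.
  - The gripper was open and clear of everything.
- **Bystanders:** I did not go near the other items on the worktop. I did not measure them again at the end; only the lime was fully in the last picture.

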